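Set the stock tags of the gourd stall

TASK

Set the stock tags on the gourd rack so that the full bins, and only they, show green: with a fingertip, gently push each wrongly set tag over its hinge until it rests on its other side. Each tag belongs to the bin right behind it, and a bin is full only when all three of its cells hold a gourd. Pinch or lift nothing, and leave the gourds and the stone seal standing where they are.

Things in the scene. Friction and masses are not known exactly. Their poses are not given: they have to be found in the camera images.
- rack: wooden stock rack fixed on the table, 255 mm deep, 520 mm wide. Origin on the table top under the middle of the row of tags; x points away from the robot towards the bins, y along the row to the robot's left, z up. Four tags stand in a row along y, 125 mm apart (within 5 mm), on a batten 30 mm high; each tag's bin stands behind it, its middle 124 mm farther along x
- tag_1: flip tag, fixed at any of the four places on the rack: a wooden V cradle (left wing red, right wing green) with a hinged pane, 56 mm wide along the hinge, 5 mm thick, one side red, the other green, so that the whole tag looks red or green. Origin at the middle of its underside, 30 mm above the table; axes parallel to the rack's. The hinge line runs along its x, 14 mm above the origin
- tag_2: flip tag 2, same make, origin and axes as tag_1, at another of the four places. Each pane ends in a round wooden edge of radius 2.5 mm, its centre line 50 mm from the hinge line. At rest the pane rises at 50 degrees from level to the left (+y, green upward) or to the right (-y, red upward), with the edge's centre line 32 mm to that side of the hinge and 38 mm above it
- tag_3: flip tag 3, same make, origin and axes as tag_1, at another of the four places. The cradle's wings reach only 25 mm out and 21 mm up from the hinge line, so the outer 20 mm of the pane overhang: a fingertip can come down outside the edge and push it up and over along its arc; past upright it falls over by its own weight
- tag_4: flip tag 4, same make, origin and axes as tag_1, at another of the four places. Even when two neighbouring panes lean towards each other, 50 mm or more stay free between their edges
- flap_1 (a joint): hinge of the pane of tag_1: 0 = leaning right with red upward, 1.40 = leaning left with green upward, 0.70 = upright; pane 20 to 42 g, very light friction, no spring, stops at both ends
- flap_2 (a joint): hinge of the pane of tag_2: 0 = leaning right with red upward, 1.40 = leaning left with green upward, 0.70 = upright; pane 20 to 42 g, very light friction, no spring, stops at both ends
- flap_3 (a joint): hinge of the pane of tag_3: 0 = leaning right with red upward, 1.40 = leaning left with green upward, 0.70 = upright; pane 20 to 42 g, very light friction, no spring, stops at both ends
- flap_4 (a joint): hinge of the pane of tag_4: 0 = leaning right with red upward, 1.40 = leaning left with green upward, 0.70 = upright; pane 20 to 42 g, very light friction, no spring, stops at both ends
- bin_full_a: open bamboo bin 150 mm deep, 92 mm wide and 40 mm high, with three cells one behind the other, fixed on the rack at any of the four places behind the tags; origin at the middle of its underside, 12 mm above the table. Full: a gourd stands in each of its three cells
- bin_full_b: open bamboo bin 150 mm deep, 92 mm wide and 40 mm high, with three cells one behind the other, fixed on the rack at any of the four places behind the tags; origin at the middle of its underside, 12 mm above the table. Full: a gourd stands in each of its three cells
- bin_two: open bamboo bin 150 mm deep, 92 mm wide and 40 mm high, with three cells one behind the other, fixed on the rack at any of the four places behind the tags; origin at the middle of its underside, 12 mm above the table. Not full: gourds in two cells, the cell farthest from the robot is empty
- bin_empty: open bamboo bin 150 mm deep, 92 mm wide and 40 mm high, with three cells one behind the other, fixed on the rack at any of the four places behind the tags; origin at the middle of its underside, 12 mm above the table. Not full: no gourd in it, only the stone seal put down in its middle cell
- gourd_full_a_1: loose miniature gourd, amber with a red waist band, 36 mm across and 58 mm tall, 18 g, standing in a cell of bin_full_a; its top is 75 mm above the table; origin at the middle of its underside
- gourd_full_a_2: loose miniature gourd, amber with a red waist band, 36 mm across and 58 mm tall, 18 g, standing in a cell of bin_full_a; its top is 75 mm above the table; origin at the middle of its underside
- gourd_full_a_3: loose miniature gourd, amber with a red waist band, 36 mm across and 58 mm tall, 18 g, standing in a cell of bin_full_a; its top is 75 mm above the table; origin at the middle of its underside
- gourd_full_b_1: loose miniature gourd, amber with a red waist band, 36 mm across and 58 mm tall, 18 g, standing in a cell of bin_full_b; its top is 75 mm above the table; origin at the middle of its underside
- gourd_full_b_2: loose miniature gourd, amber with a red waist band, 36 mm across and 58 mm tall, 18 g, standing in a cell of bin_full_b; its top is 75 mm above the table; origin at the middle of its underside
- gourd_full_b_3: loose miniature gourd, amber with a red waist band, 36 mm across and 58 mm tall, 18 g, standing in a cell of bin_full_b; its top is 75 mm above the table; origin at the middle of its underside
- gourd_two_1: loose miniature gourd, amber with a red waist band, 36 mm across and 58 mm tall, 18 g, standing in a cell of bin_two; its top is 75 mm above the table; origin at the middle of its underside
- gourd_two_2: loose miniature gourd, amber with a red waist band, 36 mm across and 58 mm tall, 18 g, standing in a cell of bin_two; its top is 75 mm above the table; origin at the middle of its underside
- spare_gourd: a loose miniature gourd of the same kind standing on the table beside the left end of the rack; not wanted; origin at the middle of its underside
- seal: loose greenish stone seal, 26 x 26 mm, 64 mm tall, put down in the middle cell of bin_empty, its top 81 mm above the table; not wanted; origin at the middle of its underside

How it is judged:
By the outcome, as a careful person would: the job done as asked, in the order asked, and still so for the second after the job is handed in, with the robot touching nothing.
It also fails if it takes over 54 s, if anything falls off the work surface, if the arm or the gripper's body presses on something with over 40 N, if the wrist force passes 120 N, or if a joint passes its speed limit or range.

ROBOT

A 6-joint arm with a two-finger parallel gripper is mounted at the origin on the work surface. World frame = base frame: x ahead of the robot, y to its left, z up, the work surface at z = 0. Lengths are in mm, angles in rad, forces in N, time in s.
With the tool pointing down it reaches from about 275 to 750 mm from the base axis. Payload 10.2 kg.
Tool frame: the origin (TCP) lies between the finger pads; the fingertips stand 22 mm ahead of it and the grasp point (between the pads) lies 3 mm ahead of it (ctrl.nose_length is the distance from the TCP to the fingertips, in mm); z points along the fingers, y is the line along which they close (so a half turn about z gives the same grasp; the last joint's range is limited). The gripper opens to 85 mm and grips with 20 to 120 N. Pads are 22 mm wide; open, the fingers measure 114 mm over their backs; the gripper's body (76 mm by 85 mm) begins 54 mm behind the grasp point. The pads swing forward as they close: fully open they stand 13 mm farther back than shut.
Start: joints at [-1.412, 0.313, 1.498, -0, 1.331, -0.223], TCP at [195.598, -487.209, 253.294] pointing down, gripper open.
Joint ranges: [-2.94, 2.94], [-0.97, 2.17], [0.19, 2.56], [-1.23, 4.37], [0.02, 3.11], [-2.88, 2.88]. Speed limits (rad/s): [2.39, 2.39, 3.01, 3.14, 3.14, 3.14].

INTERFACE

Orientations are given as a unit quaternion [w, x, y, z].
In Python, from rig import sense, imaging, ctrl gives the robot as it stands. The module is installed in compiled form; this text tells all that it offers.
- The arm moves only by the tool apply_moves, never from a script. Its argument "commands" is a list of rows, each a list of 5 numbers: the gripper command: -1 is fully open, 1 is shut, values between are in proportion, then the shift along the tool's x, y, z in mm, then the turn about the tool's z in degrees. A call has 1 to 20 rows; each row shifts and turns the commanded pose from where the row before left it, along the tool's axes as they then stand; what a row does not reach is not made up. A row lasts 1/8 s, in which the tool goes at most 62.5 mm and 10.7 degrees, less where a joint would pass 70% of its speed; a pose out of reach is approached as far as the arm can. A call is refused whole if a number of a shift passes 62.5 or a number of a turn 10.7, either way. A call with a gripper value outside its range is refused whole. The fingers move at their own pace and stop on an object; "newtons" is the grip in N (left out, the last holds). Time passes only in rows, so rows that do not move let the fingers close. It gives the time, the measured TCP pose, the force, the opening and the grip force at its end, in the units of the state.
- sense(): the state, without advancing time (a new reading comes with each control period).
- imaging.capture(name): name is "side" or "top" or "wrist"; returns the picture (384x512x3 uint8, blue, green, red); there is no depth.
- imaging.calibration(name): a dict with "camera_matrix" (3x3 intrinsics, pixels), "world_to_cam" (4x4, takes a point from world to camera coordinates). Camera axes: x right, y up, looking along -z (the intrinsics and any distortion apply to the point x, -y, -z); pixel columns grow to the right and rows downward; lengths in mm; the calibration is good to about 2 mm. A picture is of the moment at which its call begins: read the wrist's pose just before it. calibration takes no time and is no camera call; for the wrist camera it gives the pose at the moment of the call.
- ctrl.finish_job(): hands the job in; it is judged then, once.
The state is a dict: "time_s": time; "joints": joint angles; "dq": joint speeds; "tau": joint torques, N m; "eef_pos": TCP position; "ee_rot": TCP orientation; "force": force on the tool from outside, world axes, zero at the start; "wrist_torque": the same for the moment, N m; "grip_width": opening from 0.0 (shut) to 1.0 (fully open); "grip_force": force on a finger pad.
Only numpy, scipy, OpenCV 4.12 (cv2) and the standard library are available. Lean on these libraries where they do the work, as an engineer would, in place of code of your own. Each camera call takes 0.05 s, during which the arm holds its last target. There are 200 camera calls.

## Working session

There is one attempt and no reset: what is moved stays moved. The work goes in short steps, Python scripts to look and compute and a tool call to move; the robot and the scene stay as the last step left them, time stands still between calls to the robot, and variables do not carry over. Pictures are saved under pics/ and viewed, at most 10 in all, crops included, and the job is handed in when it is done.

Besides the shell and the picture viewer there is one more tool, called as name(argument=value, ...) on one line, values as JSON. apply_moves: Moves the arm, as the interface text tells. Its arguments: {"type":"object","properties":{"commands":{"type":"array","items":{"type":"array","items":{"type":"number"}}},"newtons":{"type":"number"}},"required":["commands"]}

```bash
mkdir -p pics; python3 - <<'E'
from rig import sense, imaging, ctrl
import cv2,numpy as np
for n in("top","side"):
    cv2.imwrite(f"pics/{n}0.png",imaging.capture(n)); c=imaging.calibration(n)
    print(n,c["camera_matrix"],np.round(c["world_to_cam"],3), [k for k in c])
s=sense();print(s["time_s"],s["eef_pos"],s["ee_rot"],ctrl.nose_length,s["force"])
E
```

```text
top [[471.80110332   0.         253.93750845]
 [  0.         471.80110332 189.04688511]
 [  0.           0.           1.        ]] [[-5.00000e-03 -9.99000e-01 -3.50000e-02  8.73690e+01]
 [ 9.99000e-01 -6.00000e-03  4.30000e-02 -5.54171e+02]
 [-4.30000e-02 -3.40000e-02  9.98000e-01 -9.50694e+02]
 [ 0.00000e+00  0.00000e+00  0.00000e+00  1.00000e+00]] ['camera_matrix', 'world_to_cam']
side [[386.63145939   0.         257.11962823]
 [  0.         386.63145939 186.90434174]
 [  0.           0.           1.        ]] [[-8.92000e-01 -4.53000e-01  2.00000e-03  5.21906e+02]
 [ 2.30000e-01 -4.50000e-01  8.63000e-01 -1.46727e+02]
 [-3.90000e-01  7.70000e-01  5.06000e-01 -6.73384e+02]
 [ 0.00000e+00  0.00000e+00  0.00000e+00  1.00000e+00]] ['camera_matrix', 'world_to_cam']
0.1 [ 195.56825478 -487.00670849  252.79870073] [-5.66358445e-04  9.81831497e-01  1.89754027e-01  1.92031016e-05] 22.0 [-0.13669772 -0.2320707  -0.57198483]
```

View pics/top0.png

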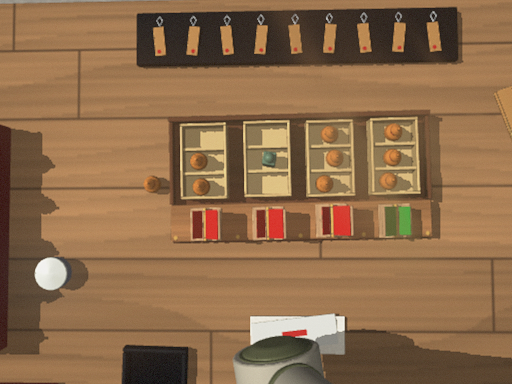

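View pics/side0.png

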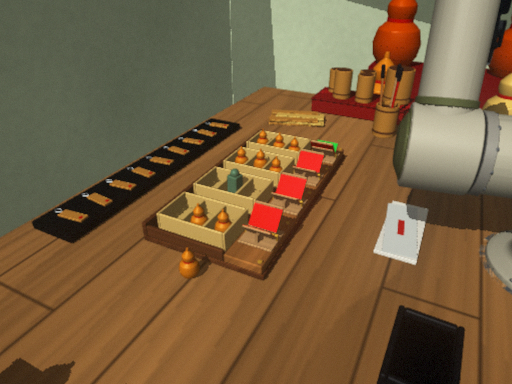

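The top view shows the bins from left to right, at about (203,162), (267,158), (330,158) and (394,156): two gourds, the seal, full, full. The tags at row 222 are red, red, red, green. The side view agrees, with three panes leaning right and red upward. Only the third tag, near (335,221), looks wrong. I'll measure it now.

```bash
cat > h.py <<'E'
import numpy as np
from rig import imaging
def ray(n,uv,z):
    "world point on plane z seen at pixel uv"
    c=imaging.calibration(n);K=c["camera_matrix"];T=c["world_to_cam"];R=T[:3,:3]
    d=R.T@(np.linalg.inv(K)@[uv[0],uv[1],1]*[1,-1,-1]);o=-R.T@T[:3,3]
    return o+d*(z-o[2])/d[2]
E
python3 - <<'E'
import cv2,numpy as np
from h import ray
im=cv2.imread("pics/top0.png");hsv=cv2.cvtColor(im,cv2.COLOR_BGR2HSV)
crop=cv2.resize(im[105:250,165:440],None,fx=2.9,fy=2.9,interpolation=cv2.INTER_CUBIC);cv2.imwrite("pics/crop0.png",crop)
for nm,hlo,hhi in(("red",0,6),("green",50,75)):
  for br,vlo,vhi in(("bright",170,256),("dark",40,169)):
    m=cv2.inRange(hsv,(hlo,170 if br=="bright" else 120,vlo),(hhi,255,vhi-1))
    m[:200]=0;m[245:]=0;m[:,:165]=0;m[:,440:]=0
    n,l,st,ce=cv2.connectedComponentsWithStats(m)
    for i in range(1,n):
        x,y,w,h,a=st[i]
        if a<80: continue
        yc=y+h/2
        print(nm,br,st[i],"L@44",ray("top",(x-.5,yc-.5),44).round(1),"R@84",ray("top",(x+w-.5,yc-.5),84).round(1),"L@84",ray("top",(x-.5,yc-.5),84).round(1), "R@44",ray("top",(x+w-.5,yc-.5),44).round(1))
        box=cv2.boxPoints(cv2.minAreaRect((np.argwhere(l==i)[:,::-1]).astype(np.float32)));print(box.round(1).tolist())
# rack yaw: gourd/tag bins rows; use batten front edge colour later
E
```

```text
red bright [333 206  18  30 477] L@44 [490.6 -70.5  44. ] R@84 [491.5 -98.9  84. ] L@84 [491.6 -65.3  84. ] R@44 [ 490.5 -105.6   44. ]
[[332.70001220703125, 206.10000610351562], [349.0, 205.3000030517578], [350.3999938964844, 234.89999389648438], [334.1000061035156, 235.6999969482422]]
red bright [269 209  15  29 406] L@44 [486.2  55.   44. ] R@84 [487.2  26.6  84. ] L@84 [487.3  54.8  84. ] R@44 [486.1  25.5  44. ]
[[269.0, 209.0], [283.0, 209.0], [283.0, 237.0], [269.0, 237.0]]
red bright [206 210  12  29 342] L@44 [484.7 179.6  44. ] R@84 [485.8 151.3  84. ] L@84 [485.9 174.1  84. ] R@44 [484.6 155.8  44. ]
[[206.0, 210.0], [217.0, 210.0], [217.0, 238.0], [206.0, 238.0]]
red dark [322 207   8  28 184] L@44 [490.7 -49.1  44. ] R@84 [491.6 -59.7  84. ] L@84 [491.7 -44.8  84. ] R@44 [490.6 -64.7  44. ]
[[322.0, 207.0], [329.0, 207.0], [329.0, 234.0], [322.0, 234.0]]
red dark [193 211   9  27 237] L@44 [484.7 205.5  44. ] R@84 [485.9 181.7  84. ] L@84 [486.  198.8  84. ] R@44 [484.7 187.5  44. ]
[[193.0, 211.0], [201.0, 211.0], [201.0, 237.0], [193.0, 237.0]]
red dark [257 210   8  27 212] L@44 [486.3  78.6  44. ] R@84 [487.4  62.3  84. ] L@84 [487.4  77.4  84. ] R@44 [486.2  62.8  44. ]
[[257.0, 210.0], [264.0, 210.0], [264.0, 236.0], [257.0, 236.0]]
green dark [399 207  12  27 272] L@44 [ 491.1 -198.7   44. ] R@84 [ 492.  -210.2   84. ] L@84 [ 492.1 -188.    84. ] R@44 [ 491.  -221.9   44. ]
[[398.8999938964844, 207.0], [409.0, 206.6999969482422], [410.0, 233.0], [399.8999938964844, 233.39999389648438]]
```

View pics/crop0.png

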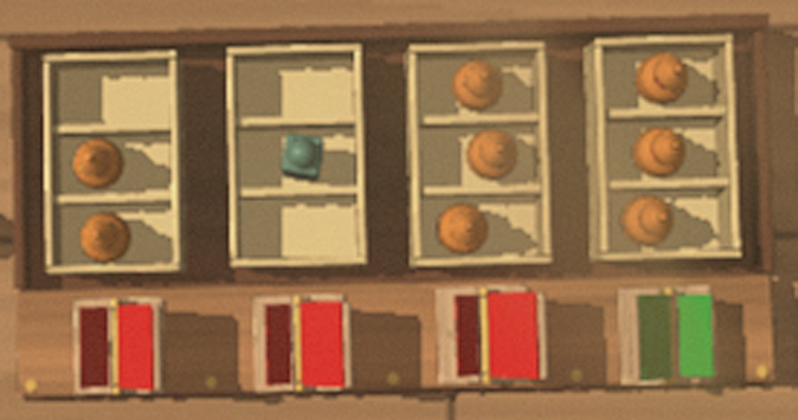

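The crop confirms it. The bins are 2 gourds, seal only, 3 gourds, 3 gourds, and the tags are red, red, red, green, so only tag 3 (hinge near y -68, edge near y -101, x 491) must go over to the left. I'll shut the fingers and turn so that tool x lies along the rack's y.

apply_moves(commands=[[1,0,0,0,-10],[1,0,0,0,-10],[1,0,0,0,-10],[1,0,0,0,-10],[1,0,0,0,-10],[1,0,0,0,-10],[1,0,0,0,-9],[1,0,0,0,0]], newtons=20)

```text
time_s: 1.1
eef_pos: [195.6, -487.1, 253.0]
ee_rot: [-0.0, 0.702, 0.712, 0.0]
force: [-0.8, -0.4, 0.2]
grip_width: 0.001
grip_force: 0.0
```

apply_moves(commands=[[1,35,30,0,0],[1,35,30,0,0],[1,35,30,0,0],[1,35,30,0,0],[1,35,30,0,0],[1,35,30,0,0],[1,35,30,0,0],[1,35,30,0,0],[1,35,30,0,0],[1,37,30,0,0],[1,0,0,0,0],[1,0,0,20,0],[1,0,0,20,0],[1,0,0,20,0],[1,0,0,20,0],[1,0,0,20,0],[1,0,0,0,0],[1,0,0,0,0]])

```text
time_s: 3.35
eef_pos: [490.3, -131.2, 154.1]
ee_rot: [0.001, 0.702, 0.712, 0.0]
force: [0.6, 0.3, 0.2]
grip_width: -0.001
grip_force: 0.0
```

```bash
python3 - <<'E'
from rig import sense, imaging
import cv2,numpy as np
s=sense();print(s["time_s"],s["eef_pos"],s["ee_rot"],s["joints"])
a=imaging.capture("top")[105:300,165:465];b=imaging.capture("side")[100:295,150:450];
cv2.imwrite("pics/p1.png",np.vstack([cv2.resize(i,None,fx=1.5,fy=1.5,interpolation=cv2.INTER_CUBIC) for i in(a,b)]))
cv2.imwrite("pics/w1.png",imaging.capture("wrist"))
E
```

```text
3.35 [ 490.30255901 -131.22661157  154.11300018] [5.15852113e-04 7.02244315e-01 7.11935842e-01 1.10879282e-04] [-4.92667330e-01  3.77365498e-01  1.68469723e+00 -8.87182072e-05
  1.07847756e+00 -5.06331436e-01]
```

View pics/p1.png

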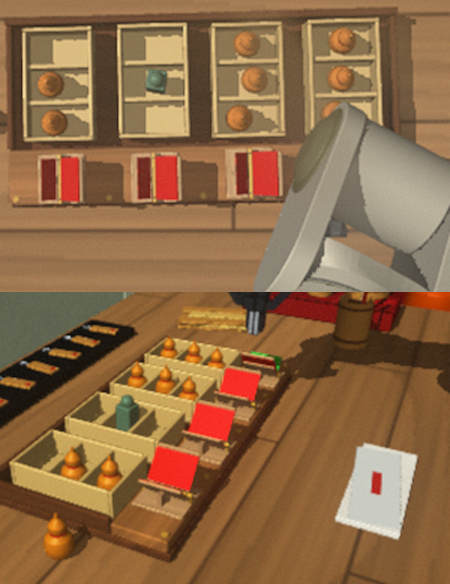

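View pics/w1.png

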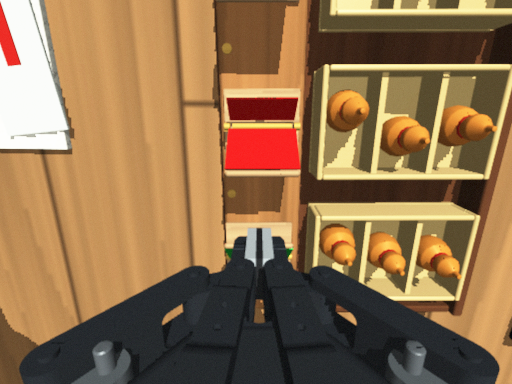

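The wrist view shows tag 3's wooden edge at about row 173 (cols 225–300), tag 4's left edge at about row 224–245, and the shut fingertips near (259,235). I'll measure both edges from this view.

```bash
python3 - <<'E'
from h import ray
for p in((225,173),(300,173),(262,176),(262,125),(226,223),(290,222),(226,245),(262,89)):
    print(p,[ray("wrist",p,z).round(1)[:2] for z in(44,82)])
E
```

```text
(225, 173) [array([ 460.4, -109.9]), array([ 465.2, -101.5])]
(300, 173) [array([ 527.4, -109. ]), array([ 521.2, -100.7])]
(262, 176) [array([ 493.5, -112.2]), array([ 492.8, -103.4])]
(262, 125) [array([492.7, -67.8]), array([492.2, -66.3])]
(226, 223) [array([ 460.2, -158.2]), array([ 465. , -141.8])]
(290, 222) [array([ 520.7, -156.4]), array([ 515.6, -140.3])]
(226, 245) [array([ 459.7, -181.3]), array([ 464.6, -161.2])]
(262, 89) [array([492.2, -39.3]), array([491.8, -42.5])]
```

Tag 3 measures 56 mm wide with its hinge at y -67.8 and its edge at about -101, as it should. The free gap runs from about -103 to -159. Next I go down in its middle and sweep slowly left with the tip 72 mm above the table, higher than the wing top at 65.

apply_moves(commands=[[1,0,2.5,15,0],[1,0,0,15,0],[1,0,0,15,0],[1,0,0,15,0],[1,0,0,0,0],[1,5,0,0,0],[1,5,0,0,0],[1,4,0,0,0],[1,4,0,0,0],[1,4,0,0,0],[1,4,0,0,0],[1,4,0,0,0],[1,0,0,0,0]])

```text
time_s: 5.12
eef_pos: [492.2, -100.3, 93.3]
ee_rot: [-0.0, 0.702, 0.713, -0.0]
force: [0.2, -0.4, 0.5]
grip_width: -0.002
grip_force: 0.0
```

```bash
python3 - <<'E'
from rig import sense, imaging
import cv2,numpy as np
s=sense();print(s["time_s"],s["eef_pos"],s["force"])
b=imaging.capture("side")[100:295,200:400];w=imaging.capture("wrist")
cv2.imwrite("pics/p2.png",np.hstack([cv2.resize(b,(394,384)),w[:,100:460]]))
E
```

```text
5.125 [ 492.19860083 -100.34495344   93.27365117] [ 0.19394893 -0.37239973  0.52027394]
```

View pics/p2.png

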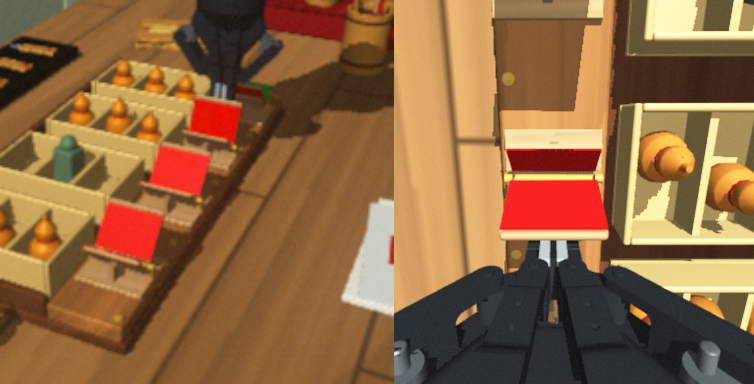

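The fingertip, centred on the pane, has reached the outside of tag 3's edge (wrist picture near (550,240)). I carry on with the push past upright.

apply_moves(commands=[[1,4,0,0,0],[1,4,0,0,0],[1,4,0,0,0],[1,4,0,0,0],[1,4,0,0,0],[1,4,0,0,0],[1,4,0,0,0],[1,2,0,0,0],[1,0,0,0,0],[1,0,0,0,0],[1,0,0,0,0]])

```text
time_s: 6.6
eef_pos: [491.8, -70.7, 93.3]
ee_rot: [-0.0, 0.702, 0.712, -0.0]
force: [0.5, -0.6, 0.4]
grip_width: 0.001
grip_force: 0.0
```

```bash
python3 - <<'E'
from rig import sense, imaging
import cv2,numpy as np
s=sense();print(s["time_s"],s["eef_pos"],s["force"])
b=imaging.capture("side")[100:295,200:400];w=imaging.capture("wrist")
cv2.imwrite("pics/p3.png",np.hstack([cv2.resize(b,(394,384)),w[:,100:460]]))
E
```

```text
6.6 [491.75162904 -70.7398022   93.2820999 ] [ 0.51365692 -0.57478426  0.44902744]
```

View pics/p3.png

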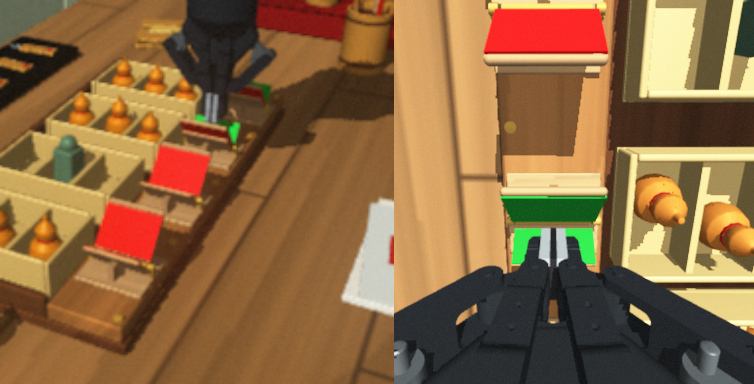

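Tag 3 has gone over. Its pane leans left and shows green around (553,210), and the right wing is green below it. Now I go straight up, move clear and check.

apply_moves(commands=[[1,-4,0,0,0],[1,0,0,-15,0],[1,0,0,-25,0],[1,0,0,-40,0],[1,0,0,-40,0],[1,0,0,-30,0],[1,-40,-30,0,0],[1,-40,-30,0,0],[1,-40,-30,0,0],[1,-40,-30,0,0],[1,-40,-30,0,0],[1,-40,-30,0,0],[1,-40,-30,0,0],[1,0,0,0,0],[1,0,0,0,0]])

```text
time_s: 8.57
eef_pos: [286.3, -357.4, 243.9]
ee_rot: [0.0, 0.702, 0.712, 0.0]
force: [0.2, 0.1, -0.2]
grip_width: 0.0
grip_force: 0.0
```

```bash
python3 - <<'E'
from rig import sense, imaging
import cv2,numpy as np
s=sense();print(s["time_s"],s["eef_pos"],s["dq"])
a=imaging.capture("top")[105:300,165:465];b=imaging.capture("side")[100:295,150:450];
cv2.imwrite("pics/p4.png",np.vstack([cv2.resize(i,None,fx=1.5,fy=1.5,interpolation=cv2.INTER_CUBIC) for i in(a,b)]))
E
```

```text
8.575 [ 286.31653969 -357.40251498  243.86895698] [ 2.46282243e-02 -1.71689705e-03  5.95095414e-03  9.64863596e-05
 -4.80515862e-03 -7.09136074e-04]
```

View pics/p4.png

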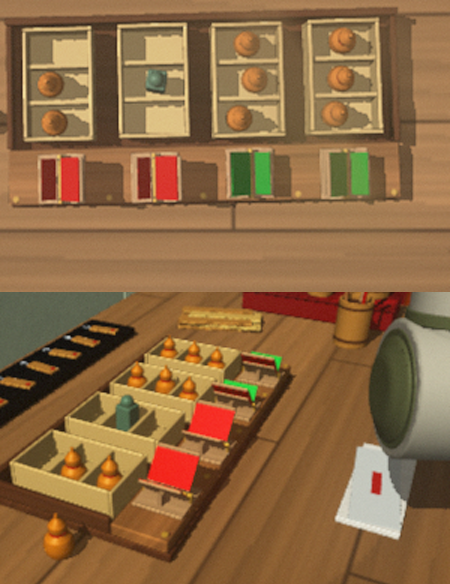

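The tags now read red, red, green, green, with green in front of the two full bins. The gourds and the seal stand where they were, and the arm is clear.

```bash
python3 -c "
from rig import ctrl; print(ctrl.finish_job())"
```

```text
the job is handed in; nothing more can be done
None
```

The job is handed in: only the tag in third place from the left was wrong, I pushed it over to green, and the last pictures show green at the two full bins only, with the gourds and seal unmoved.

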